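Clear the oiler's plate and oil the pliers

TASK

The combination pliers have gone stiff. Clear the wooden offcut off the bench oiler's drip plate onto the bare bench, lay the pliers flat on the plate with their pivot on the round mark in front of the nozzle and let go of them, then press the oiler's cap all the way down and let it spring back up. Press the cap only with the pliers in place, and leave the other things on the bench where they are.

Things in the scene. Friction and masses are not known exactly. Their poses are not given: they have to be found in the camera images.
- oiler: bench oiler, fixed: grey metal drip plate 270 x 120 x 8 mm with an upright steel canister (radius 29 mm) on its rear part, strapped to a short dark post behind it. Origin: on the bench under the round mark; x runs from the mark to the canister, z up. Plate: x -85 to +185 mm, y -60 to +60 mm; canister axis at x +140 mm, post to x +178 mm, 103 mm high
- mark (a point): centre of the round dark mark, 40 mm across, flush with the top of the drip plate (8 mm above the bench), same axes as the oiler
- cap_top (a point): centre of the flat top of the oiler's round grey cap (34 mm across, 26 mm tall, with a small nozzle pointing to the mark), 172 mm above the bench when up
- cap (a joint): travel of the sprung cap in m: 0 up, 0.007 all the way down (about 5 N); it springs back by itself
- offcut: square pine offcut 45 x 160 x 45 mm, 0.16 kg, lying on the drip plate over the mark. Origin: centre of its underside; y along its length. There is bare bench left, right and behind the oiler up to 0.70 m ahead of the robot; a row of standing things starts there; two vices 100 mm high stand on the right at the front edge (up to x 0.49 m)
- offcut_mid (a point): middle of the offcut, 22.5 mm above its underside
- pliers: combination pliers with two red-sleeved handles, 182 x 75 x 14 mm, lying flat on the bench. Origin: middle of the underside; x points to the jaws (x -91 mm handle ends, +91 mm jaw tips); the head around the pivot is 28 mm wide and 11 mm high, the handles part in a V, 74 mm over their outsides at most; they balance at x -7 mm, where both handles together are about 56 mm wide
- pivot (a point): pivot of the pliers, 44 mm from their origin toward the jaws, 5.5 mm above their underside
- wrench: bystander: combination wrench 189 x 32 x 7 mm lying flat, x along its length, origin in its middle
- jar: bystander: green plastic jar, 68 mm across, 64 mm high, origin under its centre
- tape_roll: bystander: flat roll of black tape, 59 mm across, 19 mm high, origin under its centre
- tape_measure: bystander: yellow tape measure 37 x 87 x 62 mm, standing, y along its length, origin under its centre
- battery: bystander: black tool battery 73 x 114 x 42 mm, y along its length, origin under its centre

How it is judged (in metres and radians):
On the way, in this order (a step that is already met when the one before it is completed fails the run):
1. the offcut lies on the bench, off the drip plate, at rest (height (world z) of offcut_mid between 0.019 and 0.0245 m and contact force between offcut and oiler below 0.05 N and horizontal distance between offcut_mid and mark above 0.08 m and linear speed of offcut below 0.02 m/s), for 0.2 s.
2. the pliers lie flat on the plate, let go, their pivot on the round mark (height (world z) of offcut_mid between 0.019 and 0.0245 m and contact force between offcut and oiler below 0.05 N and horizontal distance between offcut_mid and mark above 0.08 m and horizontal distance between pivot and mark below 0.02 m and angle between the z axis of pliers and the z axis of mark, either way round below 0.12 rad and z of pivot in the frame of mark between 0 and 0.012 m and contact force between the fingers and pliers below 0.05 N and linear speed of pliers below 0.02 m/s), for 0.2 s.
3. the cap is pressed all the way down with the pliers in place (all of step 2 and value of joint cap above 0.005 m), for 0.1 s.
At the end, for the whole second after the job is handed in: Offcut on a long face on the bench (middle 19 to 24.5 mm up), not touching the oiler, over 80 mm from the mark; pliers flat on the plate (0.12 rad), pivot within 20 mm of the mark's centre; cap pressed at least 5 of its 7 mm and up again (under 1.2 mm); all released and at rest (all of step 2 and linear speed of offcut below 0.02 m/s and value of joint cap below 0.0012 m).
It fails at once if the cap is pressed before the pliers' pivot is at the mark (value of joint cap above 0.003 m and horizontal distance between pivot and mark above 0.03 m).
It fails at once if the wrench, jar, tape roll, tape measure or battery is shifted by more than 30 mm (distance of any of wrench, jar, tape_roll, tape_measure, battery from where it was at the start of the episode above 0.03 m).
It also fails if it takes over 72 s, if anything falls off the work surface, if the arm or the gripper's body presses on something with over 40 N, if the wrist force passes 120 N, or if a joint passes its speed limit or range.

ROBOT

A 6-joint arm with a two-finger parallel gripper is mounted at the origin on a cart in front of the work surface, level with it; the furniture and walls round the work are solid. World frame = base frame: x ahead of the robot, y to its left, z up, the work surface at z = 0. Lengths are in m, angles in degrees, forces in N, time in s.
With the tool pointing down it reaches from about 0.325 to 0.85 m from the base axis. Payload 4.4 kg.
Tool frame: the origin (TCP) lies midway between the tips of the shut fingers; the grasp point (between the pads) lies 19 mm behind it (hold_point_z is the z of the grasp point in the tool frame, in m); z points along the fingers, y is the line along which they close (so a half turn about z gives the same grasp; the last joint's range is limited). The gripper opens to 94 mm and grips with 3 to 60 N. Pads are 16 mm wide; open, the fingers measure 119 mm over their backs; the gripper's body (75 mm by 177 mm) begins 78 mm behind the grasp point.
Start: joints at [-78.524, 11.837, 88.321, -0, 79.842, -8.623], TCP at [0.198, -0.54, 0.178] pointing down, gripper open.
Joint ranges: [-156.59, 156.59], [-49.26, 127.26], [12.9, 141.05], [-63.56, 243.56], [4.71, 150.69], [-161.64, 161.64]. Speed limits (degrees/s): [159.86, 159.86, 180, 180, 180, 180].

INTERFACE

Orientations are given as a 3x3 rotation matrix whose columns are the frame's x, y, z axes.
In Python, from cell import * gives the robot as it stands. The module is installed in compiled form; this text tells all that it offers.
- The arm moves only by the tool servo_tool, never from a script. Its argument "motion" is a list of rows, each an object of numbers: "fingers": the opening, from -1 (shut) to 1 (fully open); "x", "y", "z": the shift along the world's x, y, z normalised to -1 to 1, where 1 is 300 mm; "spin": the turn about the world's z normalised to -1 to 1, where 1 is 0.1 rad. In form: [{"fingers": .., "x": .., "y": .., "z": .., "spin": ..}, ...]. A call has exactly 5 rows; each row shifts and turns the commanded pose from where the row before left it; what a row does not reach is not made up. A row lasts 1/8 s, in which the tool goes at most 62.5 mm and 10.7 degrees, less where a joint would pass 70% of its speed; a pose out of reach is approached as far as the arm can. A call with a number of a shift or a turn outside -1 to 1 is refused whole. A call with a gripper value outside its range is refused whole. The fingers move at their own pace and stop on an object; "grip_force" is the grip in N (left out, the last holds). Time passes only in rows, so rows that do not move let the fingers close, or fill a call up. It gives the time, the measured TCP pose, the force, the opening and the grip force at its end, in the units of the state.
- get_state(): the state, without advancing time (a new reading comes with each control period).
- get_image(name): name is "side" or "top" or "wrist"; returns a dict with "image" (480x640x3 uint8, red, green, blue), "fx", "fy", "cx", "cy" (pixels), "world_to_cam" (4x4, takes a point from world to camera coordinates). Camera axes: x right, y down, z forward; pixel columns grow to the right and rows downward; lengths in m; the calibration is good to about 2 mm. A picture is of the moment at which its call begins. There is no depth.
- job_done(): hands the job in; it is judged then, once.
Trained networks look in a picture, given as the dict that the camera call returned (one of the last four; its "shot" number tells which), for a name from the list of things; names that differ only in an ending like _2 or _b are one class to them, and where a whole thing is asked for, a point or a joint stands for the part that bears it (a point fixed in the world has none). Each returns a list of dicts, best first, with "score" (0 to 1); they miss things now and then, are a little off and sometimes report something else, mostly with a low value. They report only what shows in the picture. A call takes as long as a camera call.
- spot_in(picture, target): "point" ([x, y, z] in m, in world coordinates, good to about 4 mm: the middle of the surface that is visible of it).
- trace(picture, target): "region" (480x640 bool, what is visible of it).
The state is a dict: "clock": time; "joint_positions": joint angles; "qd": joint speeds; "effort": joint torques, N m; "tcp_pos": TCP position; "ee_rot": TCP orientation; "contact_force": force on the tool from outside, world axes, zero at the start; "torque": the same for the moment, N m; "width": finger opening in m; "grip_force": force on a finger pad.
Only numpy, scipy, OpenCV 4.12 (cv2) and the standard library are available. Lean on these libraries where they do the work, as an engineer would, in place of code of your own. Each camera call takes 0.05 s, during which the arm holds its last target. There are 200 camera calls.

## Working session

There is one attempt and no reset: what is moved stays moved. The work goes in short steps, Python scripts to look and compute and a tool call to move; the robot and the scene stay as the last step left them, time stands still between calls to the robot, and variables do not carry over. Pictures are saved under pics/ and viewed, at most 10 in all, crops included, and the job is handed in when it is done.

Besides the shell and the picture viewer there is one more tool, called after "Request:" in YAML: its name, and indented under it one key for each argument. servo_tool: Moves the arm, as the interface text tells. Its arguments: {"type":"object","properties":{"motion":{"type":"array"},"grip_force":{"type":"number"}},"required":["motion"]}

```bash
mkdir -p pics
cat > h.py <<'E'
from cell import *
import numpy as np, cv2
def proj(p,P):
    c=P["world_to_cam"]@np.r_[p,1]; return np.array([P["fx"]*c[0]/c[2]+P["cx"],P["fy"]*c[1]/c[2]+P["cy"]])
def ray(P,uv):
    T=P["world_to_cam"];R=T[:3,:3];o=-R.T@T[:3,3]
    d=R.T@np.array([(uv[0]-P["cx"])/P["fx"],(uv[1]-P["cy"])/P["fy"],1]);return o,d/np.linalg.norm(d)
def atz(P,uv,z):
    o,d=ray(P,uv);return o+d*(z-o[2])/d[2]
def tri(*pu):
    A=np.zeros((3,3));b=np.zeros(3)
    for P,uv in pu:
        o,d=ray(P,uv);M=np.eye(3)-np.outer(d,d);A+=M;b+=M@o
    return np.linalg.solve(A,b)
def save(P,n): cv2.imwrite(f"pics/{n}.png",P["image"][:,:,::-1])
def rect(P,reg,z):
    ys,xs=np.nonzero(reg); pts=np.array([atz(P,(x,y),z)[:2] for x,y in zip(xs,ys)],np.float32)
    return cv2.minAreaRect(pts),pts
E
python3 - <<'E'
from h import *
S=get_state();print(S["clock"],S["tcp_pos"],S["ee_rot"],S["contact_force"],S["width"])
T=get_image("top");Z=get_image("side")
save(T,"top0");save(Z,"side0")
for n,P in(("top",T),("side",Z)):
    print(n,"cam at",ray(P,(320,240)))
    for t in["oiler","cap_top","offcut","pliers","pivot","wrench","jar","tape_roll","tape_measure","battery"]:
        print(n,t,[(np.round(r["point"],3),round(r["score"],2)) for r in spot_in(P,t)[:2]])
E
```

```text
0.0 [ 0.19740069 -0.53916161  0.17662848] [[ 9.39106020e-01  3.43627264e-01 -4.32178969e-04]
 [ 3.43627376e-01 -9.39103627e-01  2.14577967e-03]
 [ 3.31487559e-04 -2.16362313e-03 -9.99997604e-01]] [-0.32325029  0.76688402 -1.05305582] 0.09363876752161092
top cam at (array([ 0.26095231, -0.06774342,  1.58488496]), array([ 0.19164849,  0.07964788, -0.97822649]))
top oiler [(array([0.572, 0.135, 0.012]), 0.72)]
top cap_top [(array([0.631, 0.153, 0.174]), 0.59)]
top offcut [(array([0.497, 0.134, 0.056]), 0.64)]
top pliers [(array([ 0.574, -0.213,  0.011]), 0.64)]
top pivot [(array([ 0.58 , -0.213,  0.008]), 0.75)]
top wrench [(array([0.473, 0.392, 0.009]), 0.49)]
top jar [(array([0.684, 0.288, 0.064]), 0.7), (array([0.634, 0.148, 0.171]), 0.17)]
top tape_roll [(array([0.617, 0.256, 0.022]), 0.56)]
top tape_measure [(array([0.574, 0.497, 0.053]), 0.79), (array([ 0.674, -0.441,  0.038]), 0.27)]
top battery [(array([ 0.673, -0.438,  0.038]), 0.59)]
side cam at (array([0.34758305, 1.0940869 , 0.72612523]), array([ 0.2075567 , -0.86045801, -0.46533024]))
side oiler [(array([0.617, 0.171, 0.006]), 0.87)]
side cap_top [(array([0.629, 0.161, 0.165]), 0.54)]
side offcut [(array([0.496, 0.149, 0.048]), 0.97)]
side pliers [(array([ 0.574, -0.211,  0.009]), 0.79)]
side pivot [(array([ 0.578, -0.208,  0.007]), 0.94)]
side wrench [(array([0.463, 0.397, 0.002]), 0.68), (array([0.628, 0.163, 0.164]), 0.54)]
side jar [(array([0.678, 0.306, 0.058]), 0.57)]
side tape_roll [(array([0.61 , 0.265, 0.021]), 0.84)]
side tape_measure [(array([0.565, 0.516, 0.049]), 0.89)]
side battery [(array([ 0.669, -0.405,  0.036]), 0.9), (array([0.465, 0.4  , 0.002]), 0.38)]
```

View pics/top0.png

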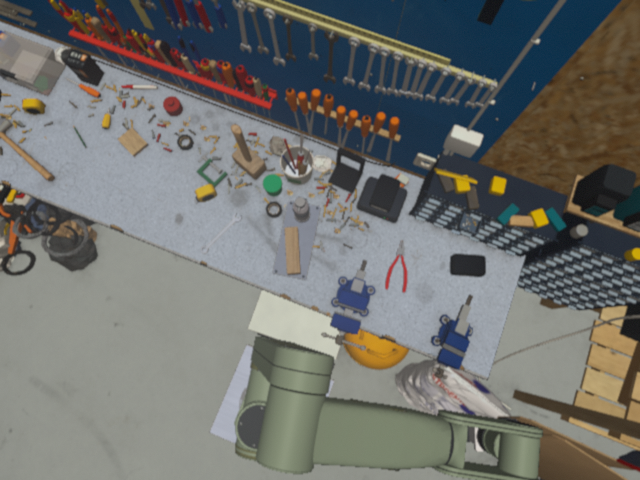

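View pics/side0.png

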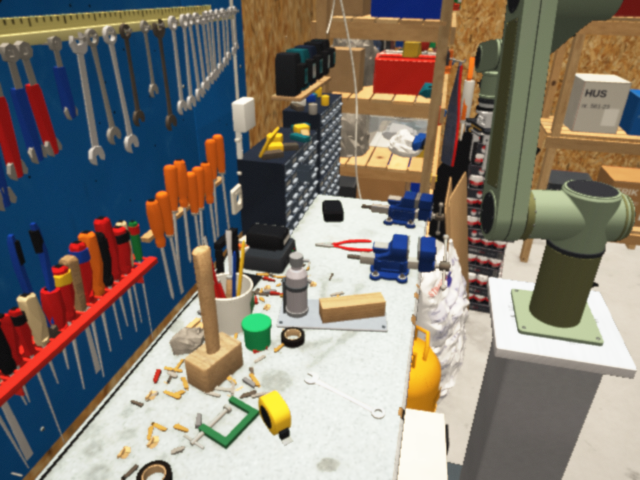

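Run:
```python
from h import *
T=get_image("top");Z=get_image("side")
R={}
for n,P in(("top",T),("side",Z)):
    for t,z in[("oiler",.008),("cap_top",.172),("offcut",.053),("pliers",.006),("battery",.042),("tape_roll",.019)]:
        rs=trace(P,t)
        if not rs: print(n,t,"none");continue
        g=rs[0]["region"];R[n,t]=g
        r,pts=rect(P,g,z)
        print(n,t,round(rs[0]["score"],2),g.sum(),"ctr",np.round(r[0],3),"size",np.round(r[1],3),"ang",round(r[2],1))
        if t=="pliers":
            c=pts.mean(0);w,v=np.linalg.eigh(np.cov(pts.T));a=v[:,1];b=v[:,0]
            s=(pts-c)@a;q=(pts-c)@b
            print(" centroid",c,"axis",a,"deg",np.degrees(np.arctan2(a[1],a[0])),"range",s.min(),s.max())
            for e in np.arange(s.min(),s.max(),.02):
                m=(s>=e)&(s<e+.02);print("  ",round(e+.01,3),"q",round(q[m].min(),3),round(q[m].max(),3),m.sum())
np.savez("masks.npz",**{a+"_"+b:v for (a,b),v in R.items()})
```

```text
top oiler 0.96 1836 ctr [0.554 0.14 ] size [0.286 0.12 ] ang 10.8
top cap_top 0.55 129 ctr [0.629 0.155] size [0.046 0.035] ang 48.0
top offcut 0.76 634 ctr [0.494 0.133] size [0.165 0.046] ang 25.7
top pliers 0.71 394 ctr [ 0.591 -0.225] size [0.177 0.075] ang 11.3
 centroid [ 0.5817591 -0.2284839] axis [-0.97409417 -0.22614275] deg -166.92991492333286 range -0.09791834157875919 0.07978718673147388
   -0.088 q -0.008 0.007 24
   -0.068 q -0.012 0.013 38
   -0.048 q -0.012 0.013 41
   -0.028 q -0.021 0.017 33
   -0.008 q -0.03 0.03 47
   0.012 q -0.038 0.032 64
   0.032 q -0.04 0.034 59
   0.052 q -0.04 0.033 52
   0.072 q -0.039 0.034 36
top battery 0.81 767 ctr [ 0.671 -0.44 ] size [0.076 0.119] ang 17.6
top tape_roll 0.69 184 ctr [0.612 0.254] size [0.06  0.056] ang 66.2
side oiler 0.91 2820 ctr [0.575 0.024] size [0.267 0.383] ang 14.0
side cap_top 0.51 239 ctr [0.626 0.176] size [0.049 0.068] ang 44.9
side offcut 0.6 1698 ctr [0.49  0.163] size [0.171 0.105] ang 23.3
side pliers 0.79 442 ctr [ 0.586 -0.229] size [0.175 0.088] ang 15.2
 centroid [ 0.5776361  -0.22841884] axis [-0.96467696 -0.26343567] deg -164.72597903286086 range -0.09574646998960899 0.07969293494236758
   -0.086 q -0.015 0.019 25
   -0.066 q -0.021 0.026 43
   -0.046 q -0.021 0.026 49
   -0.026 q -0.028 0.026 47
   -0.006 q -0.034 0.033 62
   0.014 q -0.041 0.04 61
   0.034 q -0.041 0.04 57
   0.054 q -0.041 0.047 65
   0.074 q -0.041 0.047 33
side battery 0.72 471 ctr [ 0.663 -0.394] size [0.074 0.195] ang 13.7
side tape_roll 0.89 396 ctr [0.609 0.269] size [0.053 0.075] ang 15.6
```

The top view shows the plate at (275–318, 205–278) with the offcut on it at (297,272)–(290,228). The pliers are at (398,265), jaws up, with open bench either side of the plate. The side view shows the same layout: canister at (296,285), tape roll at (292,337), and a clear strip between the plate and the wrench at (345,395). I'm moving over the offcut now and will refine with the wrist camera.

Request:
servo_tool:
  motion:
    - {"fingers": 1,"x": 0.066,"y": 0.149,"z": 0.06,"spin": 0}
    - {"fingers": 1,"x": 0.066,"y": 0.149,"z": 0.06,"spin": 0}
    - {"fingers": 1,"x": 0.066,"y": 0.149,"z": 0.06,"spin": 0}
    - {"fingers": 1,"x": 0.066,"y": 0.149,"z": 0.06,"spin": 0}
    - {"fingers": 1,"x": 0.066,"y": 0.149,"z": 0.06,"spin": 0}

```text
clock: 2.42
tcp_pos: [0.297, -0.315, 0.2685]
ee_rot: [[0.939, 0.343, 0.001], [0.343, -0.939, -0.0], [0.0, 0.001, -1.0]]
contact_force: [-0.1, -0.2, 0.1]
width: 0.0939
grip_force: 0.0
```

Request:
servo_tool:
  motion:
    - {"fingers": 1,"x": 0.066,"y": 0.149,"z": 0.03,"spin": 0}
    - {"fingers": 1,"x": 0.066,"y": 0.149,"z": 0.03,"spin": 0}
    - {"fingers": 1,"x": 0.066,"y": 0.149,"z": 0.03,"spin": 0}
    - {"fingers": 1,"x": 0.066,"y": 0.149,"z": 0.0,"spin": 0}
    - {"fingers": 1,"x": 0,"y": 0,"z": 0,"spin": 0}

```text
clock: 3.05
tcp_pos: [0.3766, -0.1352, 0.2952]
ee_rot: [[0.937, 0.349, 0.001], [0.349, -0.937, -0.0], [0.001, 0.0, -1.0]]
contact_force: [0.4, -1.0, 1.6]
width: 0.0943
grip_force: 0.0
```

Run:
```python
from h import *
S=get_state();print(S["clock"],S["tcp_pos"],S["joint_positions"],S["ee_rot"][:,0])
W=get_image("wrist");save(W,"w1");T=get_image("top")
print(ray(W,(320,240)))
for t in["oiler","cap_top","offcut","pliers","pivot"]:
    print(t,[(np.round(r["point"],3),round(r["score"],2)) for r in spot_in(W,t)[:2]])
for p in [(250,240),(240,260),(262,235),(330,245),(345,240),(340,215),(350,270),(240,217),(205,250),(365,262),(275,275),(303,278)]: print(p,np.round(atz(T,p,0),3))
```

```text
3.05 [ 0.37660136 -0.13522498  0.29518016] [-3.22179232e+01 -1.45982169e+01  1.00516055e+02  2.76199595e-02
  9.40270670e+01  3.73324217e+01] [0.93696712 0.34941619 0.00096547]
(array([ 0.44580567, -0.10951406,  0.5014883 ]), array([-0.22840325, -0.09375439, -0.96904183]))
oiler [(array([0.459, 0.09 , 0.003]), 0.74)]
cap_top []
offcut [(array([0.46 , 0.105, 0.05 ]), 0.58), (array([ 0.568, -0.22 ,  0.012]), 0.43)]
pliers [(array([ 0.566, -0.222,  0.01 ]), 0.66)]
pivot [(array([ 0.565, -0.22 ,  0.014]), 0.67), (array([0.46 , 0.091, 0.008]), 0.66)]
(250, 240) [0.48  0.291 0.   ]
(240, 260) [0.401 0.295 0.   ]
(262, 235) [0.512 0.259 0.   ]
(330, 245) [0.568 0.022 0.   ]
(345, 240) [ 0.604 -0.021  0.   ]
(340, 215) [0.683 0.029 0.   ]
(350, 270) [ 0.511 -0.075  0.   ]
(240, 217) [0.543 0.358 0.   ]
(205, 250) [0.388 0.424 0.   ]
(365, 262) [ 0.557 -0.114  0.   ]
(275, 275) [0.398 0.16  0.   ]
(303, 278) [0.424 0.066 0.   ]
```

View pics/w1.png

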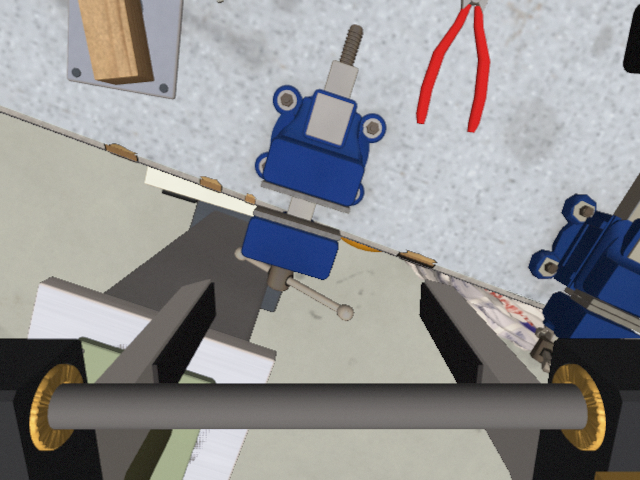

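The wrist picture shows the plate's front corners at (68,80) and (174,98), with the offcut over the plate. A vice stands between the plate and the pliers, whose handle ends are at (420,122) and (472,130). I'm carrying on to get a view of the whole plate.

Request:
servo_tool:
  motion:
    - {"fingers": 1,"x": 0.056,"y": 0.17,"z": 0.02,"spin": 0.2}
    - {"fingers": 1,"x": 0.056,"y": 0.17,"z": 0.02,"spin": 0.2}
    - {"fingers": 1,"x": 0.056,"y": 0.17,"z": 0.02,"spin": 0.2}
    - {"fingers": 1,"x": 0.056,"y": 0.17,"z": 0.02,"spin": 0.2}
    - {"fingers": 1,"x": 0.056,"y": 0.17,"z": 0.02,"spin": 0.2}

```text
clock: 4.03
tcp_pos: [0.4605, 0.118, 0.3249]
ee_rot: [[0.901, 0.435, 0.0], [0.435, -0.901, -0.0], [0.0, 0.0, -1.0]]
contact_force: [0.5, -0.4, -0.4]
width: 0.0939
grip_force: 0.0
```

Run:
```python
from h import *
S=get_state();print(S["clock"],S["tcp_pos"],S["ee_rot"][:,0])
W=get_image("wrist");save(W,"w2");np.savez("w2.npz",**{k:W[k] for k in W})
Z=get_image("side")
for t,z in[("oiler",.008),("cap_top",.172),("offcut",.053)]:
    print(t,[(np.round(r["point"],3),round(r["score"],2)) for r in spot_in(W,t)[:2]])
    for r in trace(W,t)[:1]:
        q,_=rect(W,r["region"],z);print("  ",np.round(q[0],3),np.round(q[1],3),q[2],np.round(cv2.boxPoints(q),3).tolist())
```

```text
4.025 [0.46046262 0.11800436 0.32492149] [9.00649954e-01 4.34545316e-01 1.68333328e-04]
oiler [(array([0.59 , 0.142, 0.011]), 0.8)]
   [0.551 0.138] [0.28  0.121] 10.887110710144043 [[0.4020000100135803, 0.17100000381469727], [0.42500001192092896, 0.05299999937415123], [0.699999988079071, 0.10599999874830246], [0.6769999861717224, 0.2240000069141388]]
cap_top [(array([0.623, 0.151, 0.17 ]), 0.91)]
   [0.619 0.148] [0.034 0.034] 25.799320220947266 [[0.5960000157356262, 0.15600000321865082], [0.6110000014305115, 0.125], [0.6420000195503235, 0.14000000059604645], [0.6269999742507935, 0.17100000381469727]]
offcut [(array([0.499, 0.132, 0.052]), 0.57)]
   [0.499 0.133] [0.159 0.046] 25.645063400268555 [[0.4169999957084656, 0.11900000274181366], [0.43700000643730164, 0.07699999958276749], [0.5809999704360962, 0.1459999978542328], [0.5609999895095825, 0.18799999356269836]]
```

View pics/w2.png

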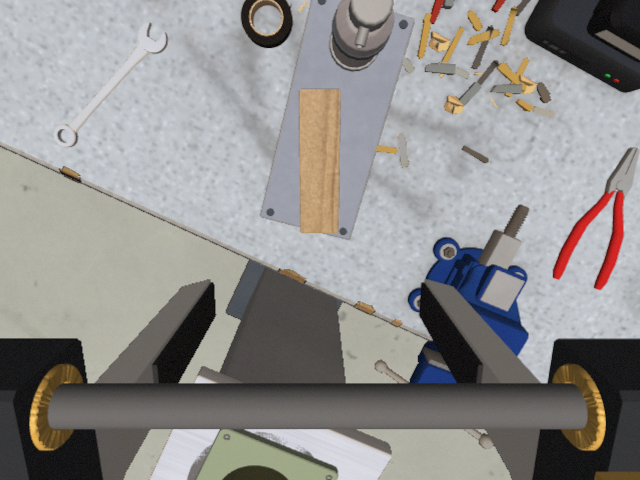

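The wrist picture shows the whole plate with front corners at (261,216) and (350,239). The offcut runs from (302,232) to (338,90), and the canister and cap are at (365,20). There are shavings on the bench right of the plate at (490,80), and clean bench on the left between the plate and the wrench at (110,85), so I'll put the offcut down on the left.

Request:
servo_tool:
  motion:
    - {"fingers": 1,"x": 0.064,"y": 0.025,"z": -0.16,"spin": 0}
    - {"fingers": 1,"x": 0.064,"y": 0.025,"z": -0.18,"spin": 0}
    - {"fingers": 1,"x": 0,"y": 0,"z": -0.19,"spin": 0}
    - {"fingers": 1,"x": 0,"y": 0,"z": -0.19,"spin": 0}
    - {"fingers": 1,"x": 0,"y": 0,"z": -0.12,"spin": 0}

```text
clock: 5.05
tcp_pos: [0.4961, 0.1306, 0.0697]
ee_rot: [[0.901, 0.433, -0.004], [0.433, -0.901, -0.001], [-0.004, -0.001, -1.0]]
contact_force: [0.3, 0.1, 0.3]
width: 0.0944
grip_force: 0.0
```

Request:
servo_tool:
  motion:
    - {"fingers": 1,"x": 0,"y": 0,"z": -0.08,"spin": 0}
    - {"fingers": 1,"x": 0,"y": 0,"z": -0.08,"spin": 0}
    - {"fingers": -0.5,"x": 0,"y": 0,"z": 0,"spin": 0}
    - {"fingers": -0.5,"x": 0,"y": 0,"z": 0,"spin": 0}
    - {"fingers": -0.5,"x": 0,"y": 0,"z": 0,"spin": 0}
  grip_force: 20

```text
clock: 5.68
tcp_pos: [0.4996, 0.1321, 0.0263]
ee_rot: [[0.9, 0.435, 0.003], [0.435, -0.9, 0.0], [0.003, 0.001, -1.0]]
contact_force: [-0.3, 1.2, 0.8]
width: 0.0674
grip_force: 0.0
```

Request:
servo_tool:
  motion:
    - {"fingers": -0.5,"x": 0,"y": 0,"z": -0.01,"spin": 0}
    - {"fingers": -0.5,"x": 0,"y": 0,"z": 0,"spin": 0}
    - {"fingers": -0.5,"x": 0,"y": 0,"z": 0,"spin": 0}
    - {"fingers": -0.5,"x": 0,"y": 0,"z": 0,"spin": 0}
    - {"fingers": -0.5,"x": 0,"y": 0,"z": 0.03,"spin": 0}

```text
clock: 6.3
tcp_pos: [0.4969, 0.1321, 0.0299]
ee_rot: [[0.9, 0.436, -0.003], [0.436, -0.9, -0.001], [-0.003, -0.001, -1.0]]
contact_force: [0.4, -0.2, -1.7]
width: 0.0448
grip_force: 20.0
```

Request:
servo_tool:
  motion:
    - {"fingers": -0.5,"x": 0,"y": 0,"z": 0.1,"spin": 0}
    - {"fingers": -0.5,"x": 0,"y": 0,"z": 0.1,"spin": 0}
    - {"fingers": -0.5,"x": -0.025,"y": 0.14,"z": 0,"spin": -0.8}
    - {"fingers": -0.5,"x": -0.025,"y": 0.15,"z": 0,"spin": -0.9}
    - {"fingers": -0.5,"x": -0.025,"y": 0.14,"z": 0,"spin": -0.9}

```text
clock: 6.92
tcp_pos: [0.4754, 0.2624, 0.091]
ee_rot: [[0.982, 0.186, 0.0], [0.186, -0.982, -0.0], [0.0, 0.0, -1.0]]
contact_force: [0.7, -1.1, -2.3]
width: 0.0442
grip_force: 20.0
```

Request:
servo_tool:
  motion:
    - {"fingers": -0.5,"x": 0,"y": 0,"z": 0,"spin": 0}
    - {"fingers": -0.5,"x": 0,"y": 0,"z": -0.1,"spin": 0}
    - {"fingers": -0.5,"x": 0,"y": 0,"z": -0.1,"spin": 0}
    - {"fingers": -0.5,"x": 0,"y": 0,"z": -0.035,"spin": 0}
    - {"fingers": -0.5,"x": 0,"y": 0,"z": 0,"spin": 0}

```text
clock: 7.55
tcp_pos: [0.4752, 0.2604, 0.0197]
ee_rot: [[0.982, 0.189, -0.002], [0.189, -0.982, -0.001], [-0.002, 0.001, -1.0]]
contact_force: [1.0, 0.4, -1.4]
width: 0.0447
grip_force: 20.0
```

Request:
servo_tool:
  motion:
    - {"fingers": -0.5,"x": 0,"y": 0,"z": -0.013,"spin": 0}
    - {"fingers": -0.5,"x": 0,"y": 0,"z": -0.01,"spin": 0}
    - {"fingers": -0.5,"x": 0,"y": 0,"z": 0,"spin": 0}
    - {"fingers": 0.4,"x": 0,"y": 0,"z": 0,"spin": 0}
    - {"fingers": 0.4,"x": 0,"y": 0,"z": 0,"spin": 0}

```text
clock: 8.18
tcp_pos: [0.4764, 0.2616, 0.014]
ee_rot: [[0.982, 0.19, 0.001], [0.19, -0.982, 0.001], [0.001, -0.0, -1.0]]
contact_force: [0.3, -0.2, 0.1]
width: 0.0611
grip_force: 0.0
```

Request:
servo_tool:
  motion:
    - {"fingers": 0.4,"x": 0,"y": 0,"z": 0,"spin": 0}
    - {"fingers": 0.4,"x": 0,"y": 0,"z": 0.12,"spin": 0}
    - {"fingers": 0.4,"x": 0,"y": 0,"z": 0.19,"spin": 0}
    - {"fingers": 0.4,"x": 0,"y": 0,"z": 0.19,"spin": 0}
    - {"fingers": 0.4,"x": 0,"y": 0,"z": 0.19,"spin": 0}

```text
clock: 8.8
tcp_pos: [0.4755, 0.2612, 0.2224]
ee_rot: [[0.982, 0.19, 0.0], [0.19, -0.982, 0.0], [0.0, -0.0, -1.0]]
contact_force: [0.8, 0.7, -0.1]
width: 0.0655
grip_force: 0.0
```

Request:
servo_tool:
  motion:
    - {"fingers": 1,"x": 0,"y": -0.15,"z": 0.19,"spin": 0}
    - {"fingers": 1,"x": 0,"y": -0.16,"z": 0.1,"spin": 0}
    - {"fingers": 1,"x": 0,"y": -0.15,"z": 0,"spin": 0}
    - {"fingers": 1,"x": 0,"y": 0,"z": 0,"spin": 0}
    - {"fingers": 1,"x": 0,"y": 0,"z": 0,"spin": 0}

```text
clock: 9.43
tcp_pos: [0.4755, 0.13, 0.2992]
ee_rot: [[0.982, 0.189, -0.0], [0.189, -0.982, 0.001], [-0.0, -0.001, -1.0]]
contact_force: [-0.2, 0.7, 0.1]
width: 0.0938
grip_force: 0.0
```

Run:
```python
from h import *
S=get_state();print(S["clock"],S["tcp_pos"],S["ee_rot"][:,0])
W=get_image("wrist");save(W,"w3");T=get_image("top");Z=get_image("side")
for n,P in(("w",W),("t",T),("s",Z)):
  for t in["oiler","cap_top","offcut","pliers","mark"]:
    try: print(n,t,[(np.round(r["point"],3),round(r["score"],2)) for r in spot_in(P,t)[:1]])
    except Exception as e: print(t,e)
import pickle;pickle.dump((W,T,Z),open("w3.pkl","wb"))
```

```text
9.425 [0.47548927 0.12996036 0.29916502] [ 9.81907180e-01  1.89362615e-01 -3.00950361e-04]
w oiler [(array([0.564, 0.138, 0.012]), 0.67)]
w cap_top [(array([0.627, 0.153, 0.17 ]), 0.63)]
w offcut [(array([0.479, 0.254, 0.042]), 0.63)]
w pliers [(array([ 0.572, -0.205,  0.013]), 0.91)]
w mark [(array([0.558, 0.14 , 0.008]), 0.63)]
t oiler [(array([0.496, 0.12 , 0.011]), 0.67)]
t cap_top []
t offcut [(array([0.44 , 0.251, 0.047]), 0.78)]
t pliers [(array([ 0.577, -0.212,  0.011]), 0.63)]
t mark [(array([0.5  , 0.116, 0.014]), 0.85)]
s oiler [(array([0.585, 0.165, 0.008]), 0.79)]
s cap_top [(array([0.629, 0.161, 0.162]), 0.78)]
s offcut [(array([0.471, 0.274, 0.043]), 0.88)]
s pliers [(array([ 0.577, -0.21 ,  0.012]), 0.56)]
s mark [(array([0.584, 0.166, 0.007]), 0.79)]
```

View pics/w3.png

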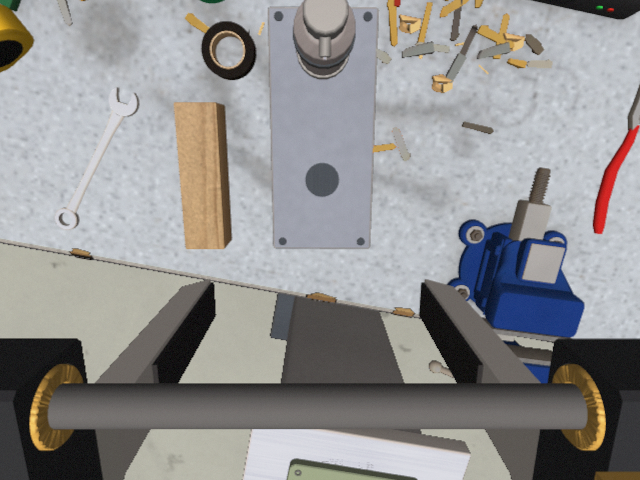

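The wrist picture shows the plate bare, with the mark at (322,180). The offcut lies flat on the bench from (180,105) to (228,247), clear of the plate, tape roll and wrench. Next I'm going over to the pliers.

Request:
servo_tool:
  motion:
    - {"fingers": 1,"x": 0.0,"y": -0.18,"z": 0,"spin": 0}
    - {"fingers": 1,"x": 0.0,"y": -0.18,"z": 0,"spin": 0}
    - {"fingers": 1,"x": 0.0,"y": -0.18,"z": 0,"spin": 0}
    - {"fingers": 1,"x": 0.0,"y": -0.18,"z": 0,"spin": 0}
    - {"fingers": 1,"x": 0.0,"y": -0.18,"z": 0,"spin": 0}

```text
clock: 10.95
tcp_pos: [0.4755, -0.1422, 0.2996]
ee_rot: [[0.982, 0.19, 0.001], [0.19, -0.982, -0.0], [0.001, 0.0, -1.0]]
contact_force: [-0.4, 0.7, 0.3]
width: 0.094
grip_force: 0.0
```

Request:
servo_tool:
  motion:
    - {"fingers": 1,"x": 0.05,"y": -0.16,"z": -0.1,"spin": 0}
    - {"fingers": 1,"x": 0.05,"y": -0.1,"z": -0.1,"spin": 0}
    - {"fingers": 1,"x": 0,"y": 0,"z": 0,"spin": 0}
    - {"fingers": 1,"x": 0,"y": 0,"z": 0,"spin": 0}
    - {"fingers": 1,"x": 0,"y": 0,"z": 0,"spin": 0}

```text
clock: 11.58
tcp_pos: [0.5064, -0.2177, 0.2413]
ee_rot: [[0.982, 0.191, 0.003], [0.191, -0.982, -0.001], [0.002, 0.002, -1.0]]
contact_force: [-1.3, 0.6, -0.6]
width: 0.0939
grip_force: 0.0
```

```bash
cat > pl.py <<'E'
from h import *
def pliers(P,z=.006,show=True):
    g=trace(P,"pliers")[0];reg=g["region"]
    _,pts=rect(P,reg,z);c=pts.mean(0);w,v=np.linalg.eigh(np.cov(pts.T));a=v[:,1]
    if a[0]<0:a=-a
    for _ in range(3):
        b=np.array([-a[1],a[0]])
        s=(pts-c)@a;q=(pts-c)@b
        # outline mid-line
        E=np.arange(s.min()+.003,s.max()-.003,.006);M=[]
        for e in E:
            m=abs(s-e)<.004
            if m.sum()>3:M.append((e,(q[m].min()+q[m].max())/2,q[m].max()-q[m].min()))
        M=np.array(M);k,c0=np.polyfit(M[:,0],M[:,1],1)
        a=a+k*b;a/=np.linalg.norm(a);c=c+c0*b
    s=(pts-c)@a;o=c+a*(s.min()+s.max())/2
    if show: print("score",round(g["score"],2),"len",round(np.ptp(s),4),"org",np.round(o,4),"deg",round(np.degrees(np.arctan2(a[1],a[0])),2),"pivot",np.round(o+.044*a,4),"widths",np.round(M[::3,2],3))
    return o,a
E
python3 - <<'E'
from pl import *
import pickle
W,T,Z=pickle.load(open("w3.pkl","rb"))
im=cv2.cvtColor(W["image"],cv2.COLOR_RGB2GRAY)[140:220,280:370]
_,b=cv2.threshold(im,0,255,cv2.THRESH_BINARY_INV+cv2.THRESH_OTSU)
c=max(cv2.findContours(b,0,2)[0],key=cv2.contourArea);e=cv2.fitEllipse(c);uv=np.array(e[0])+[280,140]
print("mark px",uv,e[1],"world",atz(W,uv,.008))
A=trace  # no
S=get_state();print(S["clock"],S["tcp_pos"],S["ee_rot"][:,0])
P=get_image("wrist");save(P,"w4");o,a=pliers(P)
print([(np.round(r["point"],3),round(r["score"],2)) for r in spot_in(P,"pivot")[:2]],[(np.round(r["point"],3),round(r["score"],2)) for r in spot_in(P,"pliers")[:2]])
pliers(get_image("top"))
E
```

```text
mark px [321.71915054 179.35873413] (32.62625503540039, 32.995262145996094) world [0.49697865 0.12828593 0.008     ]
11.575 [ 0.50638869 -0.21772295  0.24126548] [0.98158145 0.19103006 0.00231868]
score 0.55 len 0.1819 org [ 0.591  -0.2274] deg 11.49 pivot [ 0.6341 -0.2187] widths [0.07  0.075 0.076 0.07  0.065 0.052 0.034 0.024 0.025 0.018]
[(array([ 0.582, -0.215,  0.014]), 0.87)] [(array([ 0.586, -0.216,  0.012]), 0.57)]Traceback (most recent call last):
  File "<stdin>", line 12, in <module>
  File "pl.py", line 3, in pliers
    g=trace(P,"pliers")[0];reg=g["region"]
      ~~~~~~~~~~~~~~~~~^^^
IndexError: list index out of range
```

View pics/w4.png

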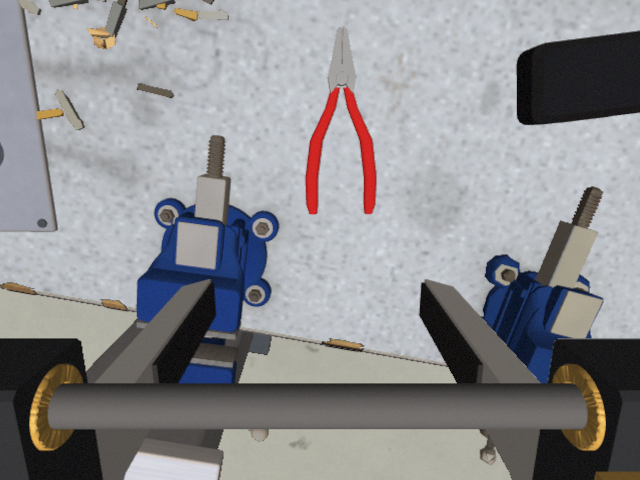

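The wrist picture shows the pliers clear on the bench, with jaws at (342,30) and handle ends at (312,212) and (370,212). Their length measures 182 mm at an axis of 11.5°. The mark is at (0.497, 0.128) and the pliers' origin at (0.591, −0.227), so I'm descending to the balance point (0.584, −0.229).

Request:
servo_tool:
  motion:
    - {"fingers": 1,"x": 0.13,"y": -0.018,"z": -0.05,"spin": 0.05}
    - {"fingers": 1,"x": 0.13,"y": -0.019,"z": -0.1,"spin": 0.05}
    - {"fingers": 1,"x": 0,"y": 0,"z": -0.19,"spin": 0}
    - {"fingers": 1,"x": 0,"y": 0,"z": -0.18,"spin": 0}
    - {"fingers": 1,"x": 0,"y": 0,"z": -0.1,"spin": 0}

```text
clock: 12.5
tcp_pos: [0.5815, -0.2281, 0.0495]
ee_rot: [[0.98, 0.2, -0.005], [0.2, -0.98, 0.003], [-0.004, -0.004, -1.0]]
contact_force: [-0.3, 0.8, 0.1]
width: 0.0941
grip_force: 0.0
```

Request:
servo_tool:
  motion:
    - {"fingers": 1,"x": 0,"y": 0,"z": 0,"spin": 0}
    - {"fingers": 1,"x": 0,"y": 0,"z": 0,"spin": 0}
    - {"fingers": 1,"x": 0,"y": 0,"z": 0,"spin": 0}
    - {"fingers": 1,"x": 0,"y": 0,"z": 0,"spin": 0}
    - {"fingers": 1,"x": 0,"y": 0,"z": 0,"spin": 0}

```text
clock: 13.12
tcp_pos: [0.5842, -0.2298, 0.0544]
ee_rot: [[0.98, 0.199, 0.001], [0.199, -0.98, -0.001], [0.001, 0.001, -1.0]]
contact_force: [-0.5, -0.5, 0.4]
width: 0.094
grip_force: 0.0
```

Request:
servo_tool:
  motion:
    - {"fingers": 1,"x": 0,"y": 0,"z": -0.08,"spin": 0}
    - {"fingers": 1,"x": 0,"y": 0,"z": -0.06,"spin": 0}
    - {"fingers": 1,"x": 0,"y": 0,"z": -0.027,"spin": 0}
    - {"fingers": 1,"x": 0,"y": 0,"z": 0,"spin": 0}
    - {"fingers": 0.3,"x": 0,"y": 0,"z": 0,"spin": 0}
  grip_force: 15

```text
clock: 13.75
tcp_pos: [0.5843, -0.2298, 0.004]
ee_rot: [[0.98, 0.199, 0.001], [0.199, -0.98, -0.001], [0.001, 0.001, -1.0]]
contact_force: [0.2, 0.5, 0.2]
width: 0.0871
grip_force: 0.0
```

Request:
servo_tool:
  motion:
    - {"fingers": -0.5,"x": 0,"y": 0,"z": 0,"spin": 0}
    - {"fingers": -0.5,"x": 0,"y": 0,"z": 0,"spin": 0}
    - {"fingers": -0.5,"x": 0,"y": 0,"z": 0,"spin": 0}
    - {"fingers": -0.5,"x": 0,"y": 0,"z": 0,"spin": 0}
    - {"fingers": -0.5,"x": 0,"y": 0,"z": 0,"spin": 0}

```text
clock: 14.38
tcp_pos: [0.5837, -0.2295, 0.0033]
ee_rot: [[0.98, 0.199, -0.0], [0.199, -0.98, 0.0], [-0.0, -0.0, -1.0]]
contact_force: [-1.2, 0.1, -0.0]
width: 0.0377
grip_force: 0.0
```

Run:
```python
from pl import *
S=get_state();print(S["clock"],S["tcp_pos"],S["width"],S["grip_force"],S["contact_force"])
P=get_image("wrist");T=get_image("top");Z=get_image("side")
save(P,"w5")
for n,Q in(("w",P),("t",T),("s",Z)):
    try: pliers(Q)
    except Exception as e: print(n,e)
```

```text
14.375 [ 0.5836515  -0.22949333  0.00328253] 0.03773245037410446 0.0 [-1.2063482   0.13107199 -0.0218122 ]
score 0.69 len 0.1605 org [ 0.6032 -0.2285] deg 16.91 pivot [ 0.6453 -0.2157] widths [0.059 0.054 0.003 0.048 0.049 0.032 0.028 0.023 0.015]
score 0.68 len 0.2928 org [0.5521 0.1417] deg 11.77 pivot [0.5952 0.1506] widths [0.11  0.121 0.12  0.12  0.121 0.121 0.122 0.123 0.119 0.119 0.119 0.12
 0.12  0.117 0.118 0.114]
score 0.79 len 0.1785 org [ 0.5902 -0.2253] deg 13.7 pivot [ 0.633  -0.2148] widths [0.081 0.081 0.081 0.081 0.06  0.04  0.034 0.034 0.034 0.02 ]
```

View pics/w5.png

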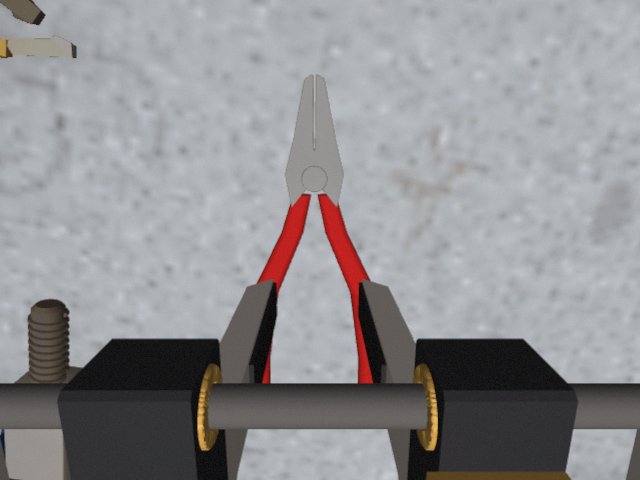

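The wrist picture shows the fingertips at (275,285) and (360,285) at the handles, and the pivot at (314,178). I need to know whether the pliers slid during closing.

Run:
```python
from pl import *
P=get_image("wrist");S=get_state()
for n,uv,z in(("pivot",(314,178),.011),("tip",(314,75),.006),("hl out",(263,283),.012),("hr out",(372,283),.012),("fl",(275,283),.0033),("fr",(360,283),.0033),("fl",(275,283),.014),("fr",(360,283),.014)): print(n,np.round(atz(P,uv,z),4))
t=S["tcp_pos"];y=S["ee_rot"][:,1];w=S["width"]
print("w",w,"pad tips px",[np.round(proj(t+s*y*w/2+[0,0,dz],P)) for s in(1,-1) for dz in(0,.019)])
```

```text
pivot [ 0.6358 -0.2177  0.011 ]
tip [ 0.6809 -0.2085  0.006 ]
hl out [ 0.5797 -0.203   0.012 ]
hr out [ 0.5905 -0.2564  0.012 ]
fl [ 0.5775 -0.2086  0.0033]
fr [ 0.5864 -0.2521  0.0033]
fl [ 0.5816 -0.2089  0.014 ]
fr [ 0.59   -0.2502  0.014 ]
w 0.023384138882190902 pad tips px [array([339., 280.]), array([341., 293.]), array([294., 280.]), array([292., 293.])]
```

Run:
```python
from pl import *
P=get_image("wrist");S=get_state();print(S["width"],S["grip_force"],S["contact_force"],S["tcp_pos"],S["clock"])
Z=get_image("side")
u=proj(S["tcp_pos"],Z).astype(int);print(u)
a=P["image"][150:450,150:500];b=cv2.resize(Z["image"][u[1]-50:u[1]+30,u[0]-60:u[0]+60],(450,300),interpolation=cv2.INTER_CUBIC)
cv2.imwrite("pics/c6.png",np.hstack([cv2.resize(a,(350,300)),b])[:,:,::-1])
```

```text
0.0235254123265425 0.0 [ 0.36098807 -0.33415631 -0.3603257 ] [ 0.58368451 -0.22951414  0.00328374] 14.775
[345 245]
```

View pics/c6.png

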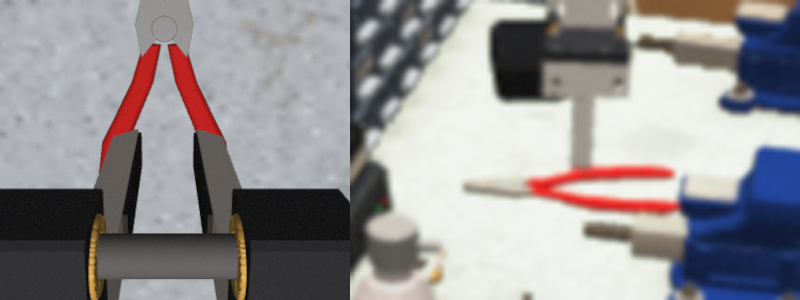

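The fingers closed to 23.5 mm with no contact. Both crops show the tips just above the handles, and the pliers have not moved. So the tips ride higher than the shut-finger TCP while they are open. I'll reopen to about 70 mm and go lower, watching the force.

Request:
servo_tool:
  motion:
    - {"fingers": 0.5,"x": 0,"y": 0,"z": 0.03,"spin": 0}
    - {"fingers": 0.5,"x": 0,"y": 0,"z": 0,"spin": 0}
    - {"fingers": 0.5,"x": 0,"y": 0,"z": 0,"spin": 0}
    - {"fingers": 0.5,"x": 0,"y": 0,"z": 0,"spin": 0}
    - {"fingers": 0.5,"x": 0,"y": 0,"z": 0,"spin": 0}

```text
clock: 15.45
tcp_pos: [0.5835, -0.2294, 0.0121]
ee_rot: [[0.98, 0.2, -0.0], [0.2, -0.98, 0.0], [-0.0, -0.0, -1.0]]
contact_force: [-0.3, -0.2, -0.7]
width: 0.0691
grip_force: 0.0
```

Request:
servo_tool:
  motion:
    - {"fingers": 0.5,"x": 0,"y": 0,"z": -0.02,"spin": 0}
    - {"fingers": 0.5,"x": 0,"y": 0,"z": -0.01,"spin": 0}
    - {"fingers": 0.5,"x": 0,"y": 0,"z": -0.01,"spin": 0}
    - {"fingers": 0.5,"x": 0,"y": 0,"z": -0.007,"spin": 0}
    - {"fingers": 0.5,"x": 0,"y": 0,"z": 0,"spin": 0}

```text
clock: 16.08
tcp_pos: [0.5835, -0.2294, -0.0021]
ee_rot: [[0.98, 0.199, -0.0], [0.199, -0.98, 0.0], [-0.0, -0.0, -1.0]]
contact_force: [-0.4, 0.2, -0.3]
width: 0.0707
grip_force: 0.0
```

Request:
servo_tool:
  motion:
    - {"fingers": 0.5,"x": 0,"y": 0,"z": -0.007,"spin": 0}
    - {"fingers": 0.5,"x": 0,"y": 0,"z": -0.007,"spin": 0}
    - {"fingers": 0.5,"x": 0,"y": 0,"z": 0,"spin": 0}
    - {"fingers": 0.5,"x": 0,"y": 0,"z": 0,"spin": 0}
    - {"fingers": 0.5,"x": 0,"y": 0,"z": 0,"spin": 0}

```text
clock: 16.7
tcp_pos: [0.5838, -0.2296, -0.0059]
ee_rot: [[0.98, 0.199, 0.0], [0.199, -0.98, -0.0], [0.0, 0.0, -1.0]]
contact_force: [0.2, 0.1, 0.2]
width: 0.0705
grip_force: 0.0
```

Request:
servo_tool:
  motion:
    - {"fingers": 0.5,"x": 0,"y": 0,"z": -0.007,"spin": 0}
    - {"fingers": 0.5,"x": 0,"y": 0,"z": -0.007,"spin": 0}
    - {"fingers": 0.5,"x": 0,"y": 0,"z": 0,"spin": 0}
    - {"fingers": 0.5,"x": 0,"y": 0,"z": 0,"spin": 0}
    - {"fingers": 0.5,"x": 0,"y": 0,"z": 0,"spin": 0}

```text
clock: 17.32
tcp_pos: [0.5838, -0.2295, -0.0101]
ee_rot: [[0.98, 0.199, 0.0], [0.199, -0.98, -0.0], [0.0, 0.0, -1.0]]
contact_force: [0.6, 0.2, 0.8]
width: 0.0706
grip_force: 0.0
```

Request:
servo_tool:
  motion:
    - {"fingers": -0.1,"x": 0,"y": 0,"z": 0,"spin": 0}
    - {"fingers": -0.1,"x": 0,"y": 0,"z": 0,"spin": 0}
    - {"fingers": -0.1,"x": 0,"y": 0,"z": 0,"spin": 0}
    - {"fingers": -0.1,"x": 0,"y": 0,"z": 0,"spin": 0}
    - {"fingers": -0.1,"x": 0,"y": 0,"z": 0,"spin": 0}

```text
clock: 17.95
tcp_pos: [0.5837, -0.2295, -0.0102]
ee_rot: [[0.98, 0.199, -0.0], [0.199, -0.98, 0.0], [-0.0, -0.0, -1.0]]
contact_force: [-0.7, -0.2, 0.2]
width: 0.0425
grip_force: 0.0
```

Run:
```python
from pl import *
P=get_image("wrist");Z=get_image("side");S=get_state();w=S["width"];t=S["tcp_pos"];R=S["ee_rot"]
print(t,w,P["fx"],"side tcp px",proj(t,Z))
for dz in np.arange(0,-.05,-.008):
    print(round(dz,3),[np.round(proj(t+R@[.008,s*W/2,dz],P)) for W in(.094,.0377) for s in(1,-1)], "side near",np.round(proj(t+R@[.0,-w/2,dz],Z),1),"far",np.round(proj(t+R@[0,w/2,dz],Z),1))
im=P["image"].astype(int)
# wrist columns at several rows: colour
for r in (284,295,310): print(r,[tuple(im[r,c]) for c in range(230,330,8)])
g=Z["image"];u=proj(t,Z).astype(int)
for r in range(u[1]-14,u[1]+12,2): print(r,[tuple(int(v) for v in g[r,c]) for c in range(u[0]-6,u[0]+9,3)])
```

```text
[ 0.58366777 -0.22948921 -0.01020829] 0.042443884591779855 418.67623953489664 side tcp px [345.08386949 248.86003116]
0.0 [array([407., 265.]), array([226., 265.]), array([353., 265.]), array([280., 265.])] side near [345.1 252.1] far [345.1 245.7]
-0.008 [array([411., 270.]), array([222., 270.]), array([354., 270.]), array([279., 270.])] side near [345.2 249.9] far [345.2 243.5]
-0.016 [array([414., 275.]), array([218., 275.]), array([356., 275.]), array([277., 275.])] side near [345.3 247.6] far [345.2 241.4]
-0.024 [array([418., 281.]), array([215., 281.]), array([357., 281.]), array([276., 281.])] side near [345.4 245.4] far [345.3 239.2]
-0.032 [array([423., 287.]), array([210., 287.]), array([359., 287.]), array([274., 287.])] side near [345.5 243.2] far [345.4 237. ]
-0.04 [array([427., 294.]), array([206., 294.]), array([361., 294.]), array([272., 294.])] side near [345.6 240.9] far [345.5 234.7]
-0.048 [array([432., 301.]), array([201., 301.]), array([363., 301.]), array([270., 301.])] side near [345.7 238.7] far [345.6 232.5]
284 [(np.int64(174), np.int64(177), np.int64(182
[... 2197 characters left out ...]
44 [(206, 85, 78), (205, 165, 154), (162, 154, 144), (168, 164, 154), (237, 238, 230)]
246 [(238, 78, 72), (244, 122, 113), (238, 167, 156), (237, 212, 201), (244, 232, 225)]
248 [(207, 167, 156), (201, 81, 74), (228, 46, 43), (239, 55, 51), (244, 65, 60)]
250 [(241, 244, 238), (232, 233, 226), (208, 185, 174), (186, 121, 113), (183, 75, 70)]
252 [(241, 244, 238), (241, 244, 238), (240, 243, 237), (236, 238, 232), (232, 233, 226)]
254 [(241, 244, 238), (239, 242, 236), (239, 242, 235), (174, 171, 157), (161, 159, 146)]
256 [(240, 243, 237), (240, 243, 236), (238, 241, 235), (102, 90, 77), (107, 93, 78)]
258 [(239, 242, 236), (240, 244, 237), (240, 243, 237), (178, 181, 169), (139, 138, 128)]
```

Both views put the real fingertips about 25 mm above the reported TCP: wrist row 283 matches an offset of −26 mm, and side row 245 matches −25 mm. The tips are now at z ≈ 15 mm, so I'll reopen and go down to TCP z ≈ −0.021 in small steps, checking the force.

Request:
servo_tool:
  motion:
    - {"fingers": 0.5,"x": 0,"y": 0,"z": 0.02,"spin": 0}
    - {"fingers": 0.5,"x": 0,"y": 0,"z": 0,"spin": 0}
    - {"fingers": 0.5,"x": 0,"y": 0,"z": 0,"spin": 0}
    - {"fingers": 0.5,"x": 0,"y": 0,"z": -0.02,"spin": 0}
    - {"fingers": 0.5,"x": 0,"y": 0,"z": -0.01,"spin": 0}

```text
clock: 18.68
tcp_pos: [0.5831, -0.2292, -0.014]
ee_rot: [[0.98, 0.199, -0.001], [0.199, -0.98, 0.001], [-0.001, -0.001, -1.0]]
contact_force: [0.1, 0.8, -0.1]
width: 0.0705
grip_force: 0.0
```

Request:
servo_tool:
  motion:
    - {"fingers": 0.5,"x": 0,"y": 0,"z": -0.01,"spin": 0}
    - {"fingers": 0.5,"x": 0,"y": 0,"z": -0.007,"spin": 0}
    - {"fingers": 0.5,"x": 0,"y": 0,"z": -0.007,"spin": 0}
    - {"fingers": 0.5,"x": 0,"y": 0,"z": 0,"spin": 0}
    - {"fingers": 0.5,"x": 0,"y": 0,"z": 0,"spin": 0}

```text
clock: 19.3
tcp_pos: [0.5838, -0.2295, -0.0203]
ee_rot: [[0.98, 0.199, 0.0], [0.199, -0.98, -0.0], [0.0, 0.0, -1.0]]
contact_force: [0.0, 0.3, 0.8]
width: 0.0704
grip_force: 0.0
```

Request:
servo_tool:
  motion:
    - {"fingers": 0.3,"x": 0,"y": 0,"z": -0.004,"spin": 0}
    - {"fingers": -0.1,"x": 0,"y": 0,"z": 0,"spin": 0}
    - {"fingers": -0.1,"x": 0,"y": 0,"z": 0,"spin": 0}
    - {"fingers": -0.1,"x": 0,"y": 0,"z": 0,"spin": 0}
    - {"fingers": -0.1,"x": 0,"y": 0,"z": 0,"spin": 0}

```text
clock: 19.92
tcp_pos: [0.5838, -0.2293, -0.0214]
ee_rot: [[0.98, 0.199, 0.0], [0.199, -0.98, 0.0], [0.0, -0.0, -1.0]]
contact_force: [-0.2, 1.3, 2.7]
width: 0.0616
grip_force: 14.8
```

Request:
servo_tool:
  motion:
    - {"fingers": -0.1,"x": 0,"y": 0,"z": 0.05,"spin": 0}
    - {"fingers": -0.1,"x": 0,"y": 0,"z": 0.1,"spin": 0}
    - {"fingers": -0.1,"x": 0,"y": 0,"z": 0.12,"spin": 0}
    - {"fingers": -0.1,"x": 0,"y": 0,"z": 0.12,"spin": 0}
    - {"fingers": -0.1,"x": 0,"y": 0,"z": 0.11,"spin": 0}

```text
clock: 20.55
tcp_pos: [0.5836, -0.23, 0.1302]
ee_rot: [[0.98, 0.199, 0.001], [0.199, -0.98, -0.001], [0.0, 0.001, -1.0]]
contact_force: [0.2, 0.5, -1.8]
width: 0.0615
grip_force: 14.8
```

Run:
```python
from pl import *
S=get_state();t=S["tcp_pos"];print(S["clock"],t,S["width"],S["grip_force"],S["contact_force"])
P=get_image("wrist")
r=trace(P,"pliers")
if r:
    ys,xs=np.nonzero(r[0]["region"]);m=ys<ys.min()+6;print(r[0]["score"],"tip px",xs[m].mean(),ys.min(),"at z",atz(P,(xs[m].mean(),ys.min()),t[2]+.025+.002)-t)
im=P["image"].astype(int);np.save("p7.npy",P["image"])
g=cv2.cvtColor(P["image"],cv2.COLOR_RGB2GRAY)
c=cv2.HoughCircles(cv2.GaussianBlur(g,(3,3),0)[100:260,240:400],cv2.HOUGH_GRADIENT,1,40,param1=60,param2=14,minRadius=8,maxRadius=20)
print(c); 
if c is not None:
    for k in c[0][:3]: print(atz(P,k[:2]+[240,100],t[2]+.0214+.011)-t)
o,d=ray(P,(314,178));print("expected pivot rel tcp",np.array([.635,-.218,0])-[.5838,-.2294,0],"px if unmoved",proj(np.r_[t[:2]+[.0512,.0114],t[2]+.0324],P))
```

```text
20.55 [ 0.5836349  -0.23001019  0.13023361] 0.06146085959092876 14.81767732755543 [ 0.20149218  0.47372975 -1.77580672]
0.62 tip px 315.9072164948454 80 at z [0.09259793 0.01911579 0.027     ]
[[[75.5 82.5 13.6]]]
[0.0529683  0.01123486 0.0324    ]
expected pivot rel tcp [0.0512 0.0114 0.    ] px if unmoved [314.26227145 186.61398344]
```

The pliers hang level in the grip, with the pivot 53 mm ahead of the TCP. I'm carrying them to the mark.

Request:
servo_tool:
  motion:
    - {"fingers": -0.1,"x": -0.0465,"y": 0.1156,"z": 0,"spin": 0}
    - {"fingers": -0.1,"x": -0.0465,"y": 0.1156,"z": 0,"spin": 0}
    - {"fingers": -0.1,"x": -0.0465,"y": 0.1156,"z": 0,"spin": 0}
    - {"fingers": -0.1,"x": -0.0465,"y": 0.1156,"z": 0,"spin": 0}
    - {"fingers": -0.1,"x": -0.0465,"y": 0.1156,"z": 0,"spin": 0}

```text
clock: 21.28
tcp_pos: [0.5122, -0.055, 0.1267]
ee_rot: [[0.98, 0.199, -0.002], [0.199, -0.98, 0.0], [-0.002, -0.001, -1.0]]
contact_force: [0.1, 0.6, -1.2]
width: 0.0615
grip_force: 14.8
```

Request:
servo_tool:
  motion:
    - {"fingers": -0.1,"x": -0.0465,"y": 0.1156,"z": 0,"spin": 0}
    - {"fingers": -0.1,"x": -0.0465,"y": 0.1156,"z": 0,"spin": 0}
    - {"fingers": -0.1,"x": -0.0465,"y": 0.1156,"z": 0,"spin": 0}
    - {"fingers": -0.1,"x": -0.0465,"y": 0.1156,"z": 0,"spin": 0}
    - {"fingers": -0.1,"x": -0.0465,"y": 0.1156,"z": 0,"spin": 0}

```text
clock: 21.9
tcp_pos: [0.4426, 0.118, 0.1269]
ee_rot: [[0.98, 0.199, -0.002], [0.199, -0.98, -0.001], [-0.002, 0.0, -1.0]]
contact_force: [-0.1, 0.7, -1.2]
width: 0.0619
grip_force: 14.8
```

Request:
servo_tool:
  motion:
    - {"fingers": -0.1,"x": 0,"y": 0,"z": 0,"spin": 0}
    - {"fingers": -0.1,"x": 0,"y": 0,"z": -0.12,"spin": 0}
    - {"fingers": -0.1,"x": 0,"y": 0,"z": -0.16,"spin": 0}
    - {"fingers": -0.1,"x": 0,"y": 0,"z": -0.1,"spin": 0}
    - {"fingers": -0.1,"x": 0,"y": 0,"z": 0,"spin": 0}

```text
clock: 22.52
tcp_pos: [0.4408, 0.1161, 0.0113]
ee_rot: [[0.98, 0.199, -0.008], [0.199, -0.98, -0.001], [-0.008, -0.0, -1.0]]
contact_force: [0.2, 0.5, -1.5]
width: 0.0614
grip_force: 14.8
```

Run:
```python
from pl import *
S=get_state();t=S["tcp_pos"];print(S["clock"],t,S["width"],S["grip_force"],S["contact_force"],S["ee_rot"][:,0])
P=get_image("wrist")
g=cv2.cvtColor(P["image"],cv2.COLOR_RGB2GRAY)
c=cv2.HoughCircles(cv2.GaussianBlur(g,(3,3),0)[100:260,240:400],cv2.HOUGH_GRADIENT,1,40,param1=60,param2=14,minRadius=8,maxRadius=20);print(c)
print("mark px",proj([.497,.128,.008],P))
if c is not None: print("pivot",atz(P,c[0][0][:2]+[240,100],t[2]+.0324))
```

```text
22.525 [0.44075483 0.11609503 0.01132809] 0.06141848174307694 14.819322860057582 [ 0.2413945   0.49996254 -1.45929694] [ 0.98005112  0.19859155 -0.00782295]
[[[76.5 83.5 12.5]]]
mark px [315.57980584 167.52423516]
pivot [0.49375732 0.12683452 0.04372809]
```

Request:
servo_tool:
  motion:
    - {"fingers": -0.1,"x": 0,"y": 0,"z": -0.04,"spin": 0}
    - {"fingers": -0.1,"x": 0,"y": 0,"z": -0.03,"spin": 0}
    - {"fingers": -0.1,"x": 0,"y": 0,"z": 0,"spin": 0}
    - {"fingers": -0.1,"x": 0,"y": 0,"z": 0,"spin": 0}
    - {"fingers": -0.1,"x": 0,"y": 0,"z": 0,"spin": 0}

```text
clock: 23.2
tcp_pos: [0.4446, 0.1174, -0.0062]
ee_rot: [[0.98, 0.2, 0.001], [0.2, -0.98, 0.0], [0.001, 0.0, -1.0]]
contact_force: [0.4, 0.4, -1.1]
width: 0.0616
grip_force: 14.8
```

Another 7 mm to touch the plate, then release.

Request:
servo_tool:
  motion:
    - {"fingers": -0.1,"x": 0,"y": 0,"z": -0.012,"spin": 0}
    - {"fingers": -0.1,"x": 0,"y": 0,"z": -0.01,"spin": 0}
    - {"fingers": -0.1,"x": 0,"y": 0,"z": 0,"spin": 0}
    - {"fingers": -0.1,"x": 0,"y": 0,"z": 0,"spin": 0}
    - {"fingers": -0.1,"x": 0,"y": 0,"z": 0,"spin": 0}

```text
clock: 23.82
tcp_pos: [0.4443, 0.1173, -0.0132]
ee_rot: [[0.98, 0.199, 0.0], [0.199, -0.98, 0.0], [0.0, 0.0, -1.0]]
contact_force: [0.8, -0.6, -1.0]
width: 0.0616
grip_force: 14.6
```

Request:
servo_tool:
  motion:
    - {"fingers": 0.6,"x": 0,"y": 0,"z": 0,"spin": 0}
    - {"fingers": 0.6,"x": 0,"y": 0,"z": 0,"spin": 0}
    - {"fingers": 0.6,"x": 0,"y": 0,"z": 0,"spin": 0}
    - {"fingers": 0.6,"x": 0,"y": 0,"z": 0.05,"spin": 0}
    - {"fingers": 0.6,"x": 0,"y": 0,"z": 0.15,"spin": 0}

```text
clock: 24.45
tcp_pos: [0.4416, 0.1171, 0.0461]
ee_rot: [[0.98, 0.199, -0.006], [0.199, -0.98, -0.0], [-0.006, -0.001, -1.0]]
contact_force: [0.3, 0.1, 0.4]
width: 0.0755
grip_force: 0.0
```

Request:
servo_tool:
  motion:
    - {"fingers": 0.6,"x": 0,"y": 0,"z": 0.2,"spin": 0}
    - {"fingers": -1,"x": 0,"y": 0,"z": 0.2,"spin": 0}
    - {"fingers": -1,"x": 0,"y": 0,"z": 0.2,"spin": 0}
    - {"fingers": -1,"x": 0,"y": 0,"z": 0.2,"spin": 0}
    - {"fingers": -1,"x": 0,"y": 0,"z": 0,"spin": 0}

```text
clock: 25.08
tcp_pos: [0.4478, 0.1176, 0.2944]
ee_rot: [[0.98, 0.2, 0.014], [0.2, -0.98, 0.001], [0.014, 0.002, -1.0]]
contact_force: [0.7, -0.2, 0.5]
width: 0.0386
grip_force: 0.0
```

Run:
```python
from pl import *
S=get_state();t=S["tcp_pos"];print(S["clock"],t,S["width"],S["contact_force"])
P=get_image("wrist");save(P,"w9");T=get_image("top");Z=get_image("side")
try:pliers(P,.014)
except Exception as e:print(e)
for n,Q in(("w",P),("t",T),("s",Z)):
  for k in("cap_top","pivot","pliers"): print(n,k,[(np.round(r["point"],3),round(r["score"],2)) for r in spot_in(Q,k)[:1]])
print("mark px",proj([.497,.128,.008],P),"cap px",proj([.497+.140*.982,.128+.140*.189,.172],P))
```

```text
25.075 [0.44776226 0.11761435 0.29438077] 0.03856779950996777 [ 0.67276285 -0.24064415  0.51709053]
score 0.64 len 0.1817 org [0.452  0.1182] deg 11.88 pivot [0.4951 0.1273] widths [0.071 0.073 0.074 0.07  0.065 0.051 0.034 0.026 0.024 0.016]
w cap_top [(array([0.608, 0.151, 0.16 ]), 0.55)]
w pivot [(array([0.444, 0.134, 0.023]), 0.57)]
w pliers [(array([0.445, 0.128, 0.021]), 0.93)]
t cap_top []
t pivot [(array([0.436, 0.092, 0.016]), 0.49)]
t pliers [(array([0.431, 0.091, 0.019]), 0.64)]
s cap_top [(array([0.629, 0.162, 0.164]), 0.51)]
s pivot [(array([0.441, 0.137, 0.017]), 0.63)]
s pliers [(array([0.44 , 0.134, 0.021]), 0.72)]
mark px [315.96374795 157.65129276] cap px [318.05683969 -37.34329546]
```

View pics/w9.png

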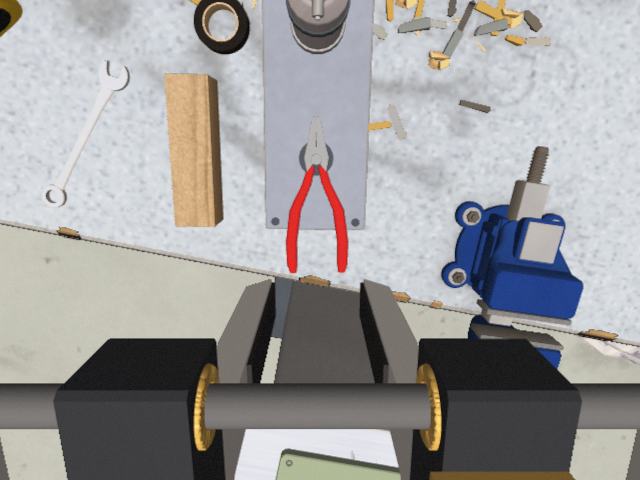

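The wrist picture shows the pliers flat on the plate with the pivot at (316,158), right on the mark at (316,158). The jaws point at the nozzle and the offcut is clear. Next I'm moving the shut fingers over the cap.

Request:
servo_tool:
  motion:
    - {"fingers": -1,"x": 0.125,"y": 0.025,"z": 0,"spin": 0}
    - {"fingers": -1,"x": 0.125,"y": 0.025,"z": 0,"spin": 0}
    - {"fingers": -1,"x": 0.125,"y": 0.025,"z": 0,"spin": 0}
    - {"fingers": -1,"x": 0.125,"y": 0.025,"z": -0.05,"spin": 0}
    - {"fingers": -1,"x": 0.126,"y": 0.025,"z": -0.1,"spin": 0}

```text
clock: 26.35
tcp_pos: [0.6346, 0.1552, 0.243]
ee_rot: [[0.98, 0.199, 0.004], [0.199, -0.98, 0.0], [0.004, 0.0, -1.0]]
contact_force: [-0.4, 0.0, 0.7]
width: 0.0003
grip_force: 0.0
```

Request:
servo_tool:
  motion:
    - {"fingers": -1,"x": 0,"y": 0,"z": -0.08,"spin": 0}
    - {"fingers": -1,"x": 0,"y": 0,"z": 0,"spin": 0}
    - {"fingers": -1,"x": 0,"y": 0,"z": 0,"spin": 0}
    - {"fingers": -1,"x": 0,"y": 0,"z": 0,"spin": 0}
    - {"fingers": -1,"x": 0,"y": 0,"z": 0,"spin": 0}

```text
clock: 26.98
tcp_pos: [0.6325, 0.1548, 0.2196]
ee_rot: [[0.98, 0.199, 0.003], [0.199, -0.98, 0.0], [0.003, 0.0, -1.0]]
contact_force: [-0.7, -0.4, 0.2]
width: 0.0003
grip_force: 0.0
```

Run:
```python
from h import *
S=get_state();t=S["tcp_pos"];print(S["clock"],t,S["width"],S["contact_force"])
Z=get_image("side");T=get_image("top")
print("tcp",proj(t,Z),"tip?",proj(t+[0,0,.025],Z),"cap",proj([.633,.155,.172],Z))
for Q in(Z,T):
  for k in("cap_top",): print(k,[(np.round(r["point"],3),round(r["score"],2)) for r in spot_in(Q,k)[:2]])
r=trace(Z,"cap_top")
if r: ys,xs=np.nonzero(r[0]["region"]);print("cap region",xs.min(),xs.max(),ys.min(),ys.max(),xs.mean())
c=proj(t,Z).astype(int);b=Z["image"][c[1]-70:c[1]+50,c[0]-80:c[0]+80]
cv2.imwrite("pics/c10.png",cv2.resize(b,(640,480),interpolation=cv2.INTER_CUBIC)[:,:,::-1]);print("crop origin",c-[80,70])
```

```text
26.975 [0.63252287 0.15483793 0.21960071] 0.0002821955002103336 [-0.74559593 -0.42589048  0.23706415]
tcp [295.45886398 236.34524224] tip? [295.32485416 226.61123061] cap [295.49195639 254.31079853]
cap_top [(array([0.631, 0.157, 0.164]), 0.53)]
cap_top []
cap region 288 306 252 266 296.38349514563106
crop origin [215 166]
```

View pics/c10.png

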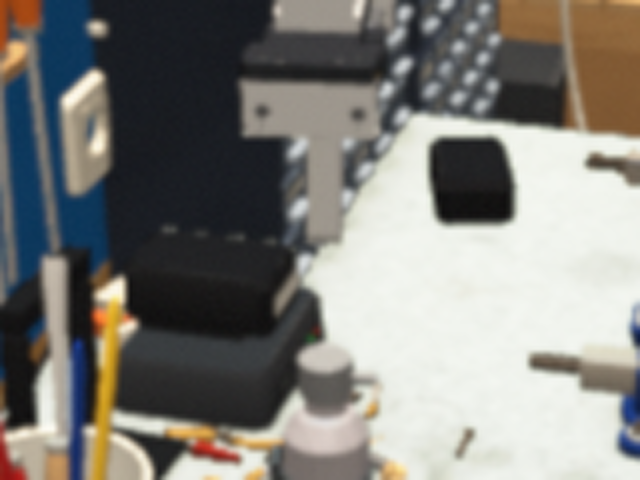

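The side crop shows the shut fingertips at (323,242), directly above the cap top at (326,360). The 25 mm tip offset holds here too, so contact is expected at TCP z ≈ 0.147. Next: descend, then press in small steps.

Request:
servo_tool:
  motion:
    - {"fingers": -1,"x": 0,"y": 0,"z": -0.1,"spin": 0}
    - {"fingers": -1,"x": 0,"y": 0,"z": -0.1,"spin": 0}
    - {"fingers": -1,"x": 0,"y": 0,"z": 0,"spin": 0}
    - {"fingers": -1,"x": 0,"y": 0,"z": 0,"spin": 0}
    - {"fingers": -1,"x": 0,"y": 0,"z": 0,"spin": 0}

```text
clock: 27.85
tcp_pos: [0.6334, 0.1549, 0.1599]
ee_rot: [[0.98, 0.199, 0.004], [0.199, -0.98, 0.0], [0.004, 0.0, -1.0]]
contact_force: [-0.7, 1.1, 0.1]
width: 0.0006
grip_force: 0.0
```

Request:
servo_tool:
  motion:
    - {"fingers": -1,"x": 0,"y": 0,"z": -0.02,"spin": 0}
    - {"fingers": -1,"x": 0,"y": 0,"z": -0.02,"spin": 0}
    - {"fingers": -1,"x": 0,"y": 0,"z": -0.01,"spin": 0}
    - {"fingers": -1,"x": 0,"y": 0,"z": 0,"spin": 0}
    - {"fingers": -1,"x": 0,"y": 0,"z": 0,"spin": 0}

```text
clock: 28.48
tcp_pos: [0.6319, 0.1548, 0.1431]
ee_rot: [[0.98, 0.2, -0.0], [0.2, -0.98, -0.0], [-0.0, 0.0, -1.0]]
contact_force: [-0.8, -0.3, 2.0]
width: 0.0003
grip_force: 1.0
```

Request:
servo_tool:
  motion:
    - {"fingers": -1,"x": 0,"y": 0,"z": -0.007,"spin": 0}
    - {"fingers": -1,"x": 0,"y": 0,"z": -0.006,"spin": 0}
    - {"fingers": -1,"x": 0,"y": 0,"z": 0,"spin": 0}
    - {"fingers": -1,"x": 0,"y": 0,"z": 0,"spin": 0}
    - {"fingers": -1,"x": 0,"y": 0,"z": 0,"spin": 0}

```text
clock: 29.1
tcp_pos: [0.632, 0.1548, 0.1391]
ee_rot: [[0.98, 0.199, 0.0], [0.199, -0.98, 0.0], [0.0, 0.0, -1.0]]
contact_force: [-1.5, 0.4, 3.5]
width: 0.0005
grip_force: 2.0
```

Request:
servo_tool:
  motion:
    - {"fingers": -1,"x": 0,"y": 0,"z": -0.005,"spin": 0}
    - {"fingers": -1,"x": 0,"y": 0,"z": -0.005,"spin": 0}
    - {"fingers": -1,"x": 0,"y": 0,"z": 0,"spin": 0}
    - {"fingers": -1,"x": 0,"y": 0,"z": 0,"spin": 0}
    - {"fingers": -1,"x": 0,"y": 0,"z": 0,"spin": 0}

```text
clock: 29.72
tcp_pos: [0.6321, 0.1548, 0.1375]
ee_rot: [[0.98, 0.2, 0.001], [0.2, -0.98, -0.0], [0.001, 0.0, -1.0]]
contact_force: [-5.0, -0.5, 9.4]
width: 0.0004
grip_force: 4.9
```

The force has jumped to 9.4 N and the TCP has stalled 1.5 mm short of its commanded height, so the cap is at its stop. I'm lifting off.

Request:
servo_tool:
  motion:
    - {"fingers": -1,"x": 0,"y": 0,"z": 0.03,"spin": 0}
    - {"fingers": -1,"x": 0,"y": 0,"z": 0.1,"spin": 0}
    - {"fingers": -1,"x": 0,"y": 0,"z": 0.15,"spin": 0}
    - {"fingers": -1,"x": 0,"y": 0,"z": 0.15,"spin": 0}
    - {"fingers": -1,"x": -0.1,"y": 0,"z": 0,"spin": 0}

```text
clock: 30.35
tcp_pos: [0.6059, 0.1549, 0.2694]
ee_rot: [[0.98, 0.199, 0.01], [0.199, -0.98, 0.001], [0.01, 0.001, -1.0]]
contact_force: [-0.5, 0.4, -0.4]
width: 0.0003
grip_force: 0.0
```

Request:
servo_tool:
  motion:
    - {"fingers": -1,"x": -0.15,"y": 0,"z": 0,"spin": 0}
    - {"fingers": -1,"x": -0.15,"y": 0,"z": 0,"spin": 0}
    - {"fingers": -1,"x": -0.15,"y": 0,"z": 0,"spin": 0}
    - {"fingers": -1,"x": 0,"y": 0,"z": 0,"spin": 0}
    - {"fingers": -1,"x": 0,"y": 0,"z": 0,"spin": 0}

```text
clock: 30.98
tcp_pos: [0.4678, 0.1548, 0.2649]
ee_rot: [[0.98, 0.199, 0.001], [0.199, -0.98, 0.0], [0.001, 0.0, -1.0]]
contact_force: [-0.3, -0.4, 1.5]
width: 0.0008
grip_force: 0.0
```

Run:
```python
from pl import *
S=get_state();print(S["clock"],S["tcp_pos"],S["contact_force"])
P=get_image("wrist");Z=get_image("side")
pliers(P,.014)
r=trace(Z,"cap_top")
if r: ys,xs=np.nonzero(r[0]["region"]);print("cap region now (was 288 306 252 266)",xs.min(),xs.max(),ys.min(),ys.max())
q=trace(P,"offcut")
if q: k,_=rect(P,q[0]["region"],.04);print("offcut",k)
```

```text
30.975 [0.46782112 0.15480608 0.26486553] [-0.32460047 -0.38460237  1.4911558 ]
score 0.94 len 0.1837 org [0.4508 0.1146] deg 18.75 pivot [0.4925 0.1288] widths [0.011 0.011 0.074 0.072 0.067 0.056 0.036 0.026 0.027 0.018]
cap region now (was 288 306 252 266) 289 308 252 267
offcut ((0.47678619623184204, 0.2573755383491516), (0.16155697405338287, 0.053277499973773956), 10.880779266357422)
```

```bash
python3 -c "
from cell import *
print(job_done())"
```

```text
the job is handed in; nothing more can be done
None
```

I handed the job in at about 31 s: the offcut is on the bare bench left of the oiler, the pliers lie flat with their pivot within about 5 mm of the mark, and the cap was pressed to its stop and is back up; the judge returned no verdict.

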